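# Show the oil tin's label to the code reader

## Robot

A 6-joint arm with a two-finger parallel gripper is mounted at the origin on the work surface. World frame = base frame: x ahead of the robot, y to its left, z up, the work surface at z = 0. Lengths are in m, angles in rad, forces in N, time in s.
With the tool pointing down it reaches from about 0.35 to 0.975 m from the base axis. Payload 7.1 kg.
Tool frame: the origin (TCP) lies between the finger pads, 19 mm behind the fingertips; this is the grasp point; z points along the fingers, y is the line along which they close (so a half turn about z gives the same grasp; the last joint's range is limited). The gripper opens to 88 mm and grips with 3 to 60 N. Pads are 20 mm wide; open, the fingers measure 115 mm over their backs; the gripper's body (75 mm by 178 mm) begins 61 mm behind the grasp point.
Start: joints at [-0.019, 0.423, 1.63, -0, 1.089, -0.019], TCP at [0.625, 0, 0.241] pointing down, gripper open.
Joint ranges: [-3, 3], [-0.9, 2.11], [0.09, 2.58], [-1.31, 4.45], [0.11, 2.69], [-2.54, 2.54]. Speed limits (rad/s): [2.39, 2.39, 3.01, 3.14, 3.14, 3.14].

## Interface

Orientations are given as [roll, pitch, yaw] about the fixed x, y, z axes, in that order (R = Rz(yaw) Ry(pitch) Rx(roll)).
In Python, from rig import env gives the robot as it stands.
- The arm moves only by the tool send_rows, never from a script. Its arguments are lists of equal length, an entry for each row: "linear": the shift along the tool's x, y, z in units of 0.025 m (1.0 is 0.025 m), a list of three; "twist": the turn, a rotation vector about the tool's x, y, z in units of 4 degrees (1.0 is 4 degrees), a list of three; "claw": the closure, from -1 (fully open) to 1 (shut). In form: {"linear": [[tx, ty, tz], ...], "twist": [[wx, wy, wz], ...], "claw": [claw, ...]}. A call has 1 to 12 rows; each row shifts and turns the commanded pose from where the row before left it, along the tool's axes as they then stand; what a row does not reach is not made up. A row lasts 1/12 s, in which the tool goes at most 41.7 mm and 7.16 degrees, less where a joint would pass 70% of its speed; a pose out of reach is approached as far as the arm can. A call with a number of a shift or a turn outside -1 to 1 is refused whole. A call with a gripper value outside its range is refused whole. The fingers move at their own pace and stop on an object; "newtons" is the grip in N (left out, the last holds). Time passes only in rows, so rows that do not move let the fingers close. It gives the time, the measured TCP pose, the force, the opening and the grip force at its end, in the units of the state.
- env.get_state(): the state, without advancing time (a new reading comes with each control period).
- env.grab_frame(name): name is "scene" or "side" or "wrist"; returns the picture (480x640x3 uint8, red, green, blue); there is no depth.
- env.get_calibration(name): a dict with "K" (3x3 intrinsics, pixels), "eye" and "attitude" of the camera in the world. Camera axes: x right, y up, looking along -z (the intrinsics and any distortion apply to the point x, -y, -z); pixel columns grow to the right and rows downward; lengths in m; the calibration is good to about 2 mm. A picture is of the moment at which its call begins: read the wrist's pose just before it. get_calibration takes no time and is no camera call; for the wrist camera it gives the pose at the moment of the call.
- env.close_job(): hands the job in; it is judged then, once.
The state is a dict: "time": time; "qpos": joint angles; "qd": joint speeds; "effort": joint torques, N m; "tcp_pos": TCP position; "tool_rot": TCP orientation; "contact_force": force on the tool from outside, world axes, zero at the start; "wrist_torque": the same for the moment, N m; "opening": opening from 0.0 (shut) to 1.0 (fully open); "grasp_force": force on a finger pad.
Only numpy, scipy, OpenCV 4.12 (cv2) and the standard library are available. Lean on these libraries where they do the work, as an engineer would, in place of code of your own. Each camera call takes 0.05 s, during which the arm holds its last target. There are 200 camera calls.

## Task

Take the labelled oil tin out of the drip tray from under the steel bar, keeping it upright all the way, and stand it on the round rubber pad of the code reader, turned so that the middle of its label squarely faces the reader's window. Set it down gently, let go of it, do not bang into the tray or its bar, and leave the jar and the flask standing where they are.

Things in the scene. Friction and masses are not known exactly. Their poses are not given: they have to be found in the camera images.
- tin: Oil tin to be read: plain bare-metal upright cylinder, 56 mm diameter, 115 mm tall, 0.3 to 0.65 kg; flat top with a black screw cap (18 mm wide, 14 mm high) 15 mm off centre towards the labelled side. Origin: centre of its underside; z up its axis; x points out through the middle of the label. Starts in the middle, left or right place in the tray, its underside 4 mm above the table.
- label (a point): Middle of the tin's label (white paper with dark bars, 32 mm wide round the tin, 66 mm tall), on the tin's surface, 28 mm from its axis and 55 mm above its underside.
- rack: Fixed steel drip tray, 110 x 400 mm, rim 18 mm high; tin, jar and flask stand in it in a row 118 mm apart. A 14 mm bar, centre 225 mm above the table, runs over the row, within 10 mm of the tin's axis: a tool pointing straight down will not fit, one tilted 30-45 degrees from the robot's side will. Origin: centre of underside; y along the bar; x level, away from the robot. Posts at y = +-206 mm.
- reader: Fixed code reader: steel base plate 245 x 110 mm with a round rubber pad (90 mm diameter, top 10 mm above the table) at one end and a grey reader block (85 x 90 mm, top 102 mm above the table) at the other. Origin: on the table under the pad's centre; x points level from the pad to the window; z up. The tin's x must end up pointing along this x.
- pad (a point): Centre of the top of the rubber pad, 10 mm above the table; the tin must stand here.
- window (a point): Middle of the reader's window (dark, white-framed, on the block's face towards the pad), 90 mm from the pad's centre and 64 mm above the table.
- jar: Bystander: squat amber jar with a steel lid, 68 mm diameter, 85 mm tall, standing in the tray. Origin: centre of its underside.
- flask: Bystander: slim grey bottle with a narrow neck and black cap, 54 mm diameter, 115 mm tall, standing in the tray. Origin: centre of its underside.
There are look-alikes about, which are no part of the job. Leave any blue or green look-alike of the tin alone.

How it is judged:
At the end, for the whole second after the job is handed in: The tin stands still and upright (within 5 degrees) on the rubber pad, its axis within 18 mm of the pad's centre, and its label's middle faces the window within 12 degrees; jar and flask still stand in the tray within 25 mm of where they stood (horizontal distance between tin and pad below 0.018 m and height (world z) of tin between 0.006 and 0.014 m and angle between tin's own z axis and vertical below 0.08 rad and angle between the x axis of tin and the x axis of reader, either way round below 0.22 rad and distance between label and window below 0.088 m and linear speed of tin below 0.01 m/s and angular speed of tin below 0.1 rad/s and distance of each of jar, flask from where it was at the start of the episode below 0.025 m); the robot touches nothing.
It fails at once if the tin is tipped more than 34 degrees from upright (angle between tin's own z axis and vertical above 0.6 rad).
It fails at once if the tin is dropped or slammed on the reader (over 45 N) (contact force between tin and reader above 45 N).
It fails at once if the jar is shifted by more than 25 mm or tipped (distance of jar from where it was at the start of the episode above 0.025 m or angle between jar's own z axis and vertical above 0.3 rad).
It fails at once if the flask is shifted by more than 25 mm or tipped (distance of flask from where it was at the start of the episode above 0.025 m or angle between flask's own z axis and vertical above 0.3 rad).
It fails at once if the robot bangs into the tray or its bar (over 25 N) (contact force between any of the fingers, the arm and rack above 25 N).
It also fails if it takes over 64 s, if anything falls off the work surface, if the arm or the gripper's body presses on something with over 40 N, if the wrist force passes 120 N, or if a joint passes its speed limit or range.

## Working session

There is one attempt and no reset: what is moved stays moved. The work goes in short steps, Python scripts to look and compute and a tool call to move; the robot and the scene stay as the last step left them, time stands still between calls to the robot, and variables do not carry over. Pictures are saved under pics/ and viewed, at most 10 in all, crops included, and the job is handed in when it is done.

Besides the shell and the picture viewer there is one more tool, called after "Request:" as name(argument=value, ...) on one line, values as JSON. send_rows: Moves the arm, as the interface text tells. Its arguments: {"type":"object","properties":{"linear":{"type":"array","items":{"type":"array","items":{"type":"number","minimum":-1,"maximum":1}}},"twist":{"type":"array","items":{"type":"array","items":{"type":"number","minimum":-1,"maximum":1}}},"claw":{"type":"array","items":{"type":"number"}},"newtons":{"type":"number"}},"required":["linear","twist","claw"]}

```bash
mkdir -p pics; python3 - <<'E'
from rig import env
import cv2
print(env.get_state())
for n in ("scene","side","wrist"):
    c=env.get_calibration(n); print(n,c)
    cv2.imwrite(f"pics/{n}0.png",env.grab_frame(n)[:,:,::-1])
E
```

```text
{'time': 0.0, 'qpos': array([-1.90038202e-02,  4.23834276e-01,  1.63064853e+00, -1.24300130e-05,
        1.08860183e+00, -1.89996154e-02]), 'qd': array([ 4.23218907e-05, -1.24944885e-03,  2.31154547e-03,  1.57824422e-03,
        9.73462537e-05,  1.01087182e-03]), 'effort': array([ 1.28069914e-03, -5.44622147e+01, -2.73670936e+01,  6.42951974e-02,
        2.27214623e-02, -1.51321510e-04]), 'tcp_pos': array([6.24493292e-01, 2.97573544e-05, 2.40622068e-01]), 'tool_rot': array([-3.14010073e+00, -1.73431997e-05,  1.57079788e+00]), 'contact_force': array([-0.19793379, -0.98001876, -0.38625124]), 'wrist_torque': array([ 0.01367308,  0.03765515, -0.03424006]), 'grasp_force': 0.0, 'opening': 1.0015314629400034}
scene {'K': array([[591.13907716,   0.        , 312.81859948],
       [  0.        , 591.13907716, 238.0907967 ],
       [  0.        ,   0.        ,   1.        ]]), 'eye': array([ 0.87547079, -0.55317111,  0.84269229]), 'attitude': array([0.69093158, 0.01172521, 0.46871507])}
side {'K': array([[552.98187027,   0.        , 305.87533456],
       [  0.        , 552.98187027, 244.55165184],
       [  0.        ,   0.        ,   1.        ]]), 'eye': array([ 0.52128386, -0.83931475,  0.75806188]), 'attitude': array([ 0.8785075 ,  0.00781986, -0.04796746])}
wrist {'K': array([[368.77705399,   0.        , 318.47803381],
       [  0.        , 368.77705399, 240.89037904],
       [  0.        ,   0.        ,   1.        ]]), 'eye': array([0.624388  , 0.07815953, 0.38248702]), 'attitude': array([-2.84528855e-01,  2.65109850e-03,  1.72026930e-05])}
```

View pics/scene0.png

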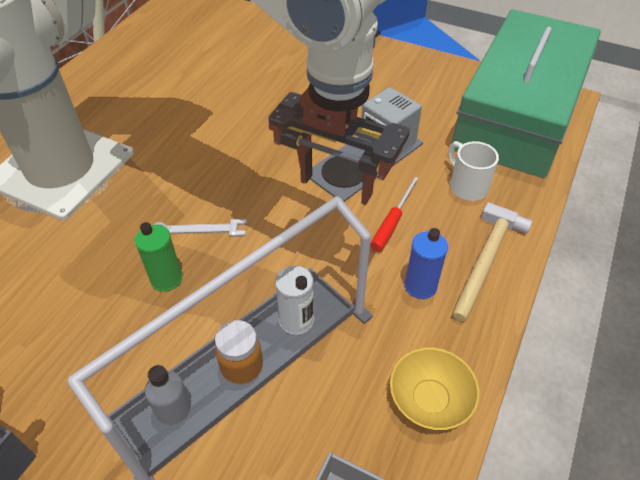

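View pics/side0.png

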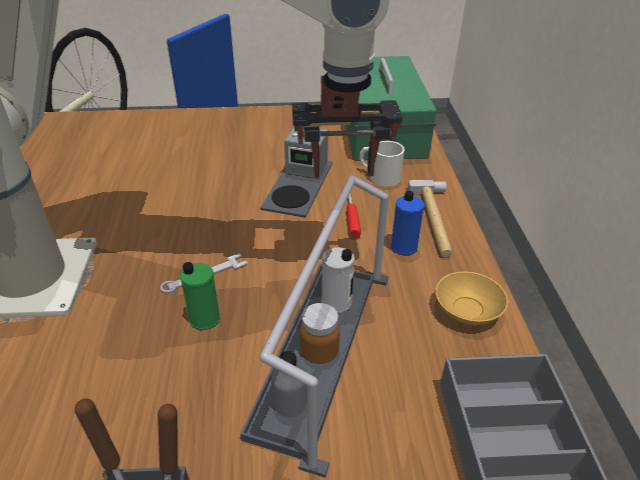

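Candidates: bare-metal tin with white label at scene (295,300) / side (338,280); green look-alike at scene (160,257); blue look-alike at scene (426,265); grey flask at scene (168,395). I choose the bare-metal tin, in the end place of the tray nearest the reader. Next is a close crop of it.

```bash
python3 - <<'E'
import cv2,numpy as np
def crop(n,x,y,w,h,s):
    im=cv2.imread(f"pics/{n}0.png")[y:y+h,x:x+w]
    im=cv2.resize(im,None,fx=s,fy=s,interpolation=cv2.INTER_CUBIC)
    for u in range(x-x%20+20,x+w,20):
        cv2.line(im,((u-x)*s,0),((u-x)*s,8),(0,0,255),1);cv2.putText(im,str(u),((u-x)*s,18),0,.35,(0,0,255),1)
    for v in range(y-y%20+20,y+h,20):
        cv2.line(im,(0,(v-y)*s),(8,(v-y)*s),(0,0,255),1);cv2.putText(im,str(v),(9,(v-y)*s+4),0,.35,(0,0,255),1)
    return im
A=crop("scene",255,250,100,100,4);B=crop("side",300,230,100,100,4)
C=crop("scene",300,85,133,66,3);
cv2.imwrite("pics/tin.png",np.hstack([A,B]))
A=crop("scene",300,85,130,120,3);B=crop("side",255,120,130,120,3)
T=np.hstack([A,B])
cv2.imwrite("pics/reader.png",T)
E
```

```text
(no output)
```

View pics/tin.png

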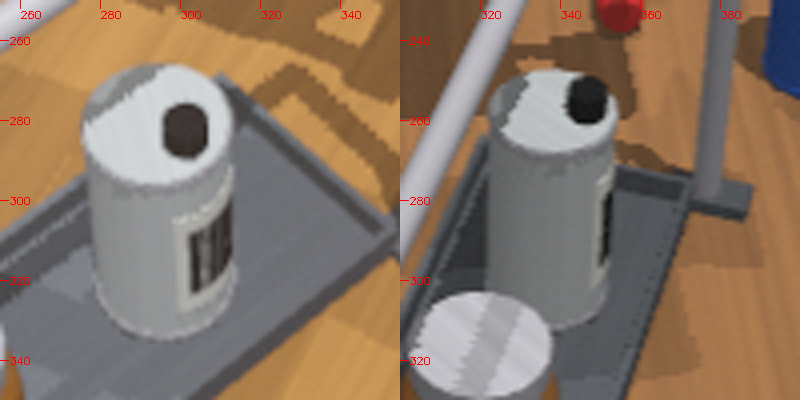

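View pics/reader.png

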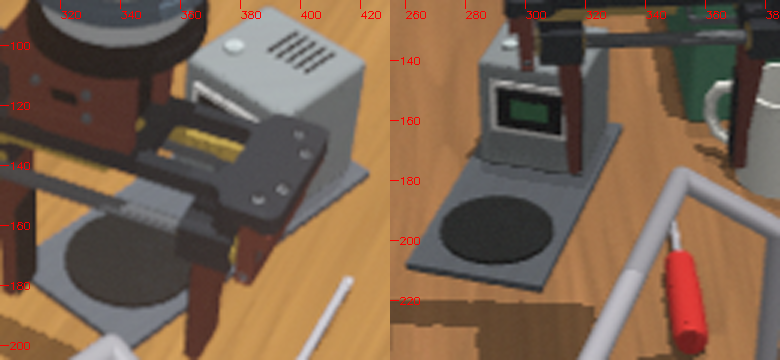

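The left crop confirms the bare-metal tin: white barred label, cap at scene (301,282) on the label side. Its top centre is at scene (294.4,281) and side (338,257.6). In the reader view the pad centre is at side (290.5,196.5), the plate corners are at side (261,209), (306,217), (332,162), and the window is at side (298,156).

```bash
cat > h.py <<'E'
import numpy as np
from scipy.spatial.transform import Rotation as R
from rig import env
def cam(n):
    c=env.get_calibration(n); return c["K"],np.array(c["eye"]),R.from_euler("xyz",c["attitude"]).as_matrix()
def ray(c,p):
    K,e,M=c; d=np.array([(p[0]-K[0,2])/K[0,0],-(p[1]-K[1,2])/K[1,1],-1]); return e,M@d
def atz(c,p,z):
    e,d=ray(c,p); return e+d*(z-e[2])/d[2]
def tri(cs,ps):
    A=np.zeros((3,3));b=np.zeros(3)
    for c,p in zip(cs,ps):
        e,d=ray(c,p);d/=np.linalg.norm(d);P=np.eye(3)-np.outer(d,d);A+=P;b+=P@e
    return np.linalg.solve(A,b)
def proj(c,X):
    K,e,M=c; q=(np.atleast_2d(X)-e)@M; q=q*[1,-1,-1]; u=q@K.T; return u[:,:2]/u[:,2:]
E
python3 - <<'E'
from h import *
np.set_printoptions(precision=4,suppress=True)
s,d=cam("scene"),cam("side")
def both(n,a,b,z): print(n,tri([s,d],[a,b]),atz(s,a,z),atz(d,b,z))
both("tintop",(294.4,281.1),(338.1,257.6),.119)
both("cap",(301.4,282.5),(346.6,255),.126)
both("barA",(338,204),(353,182),.225); both("barB",(76,381),(269,357),.225)
both("jar",(236,338),(320,318),.089)
for n,c,p,z in [("pad",d,(290.5,196.5),.01),("nl",d,(260.7,208.7),.005),("nr",d,(305.7,216.7),.005),("fr",d,(331.7,161.7),.005),
 ("nl s",s,(311,179.3),.005),("nr s",s,(344.3,201),.005),("fr s",s,(422.7,143),.005),
 ("window",d,(298,156),.064),("label lefttop",s,(298.75,304.3),.09),("labelmid edge",s,(300.3,316),.06),
 ("label L bottom s",s,(301.75,328),.026),("flaskcap s",s,(157,374),.117),("flask d",d,(288,357),.117)]:
    print(n,atz(c,p,z))
E
```

```text
tintop [ 0.609  -0.1078  0.1172] [ 0.6106 -0.11    0.119 ] [ 0.6081 -0.1084  0.119 ]
cap [ 0.623  -0.1112  0.1259] [ 0.6236 -0.1119  0.126 ] [ 0.6227 -0.1104  0.126 ]
barA [ 0.6396 -0.0239  0.22  ] [ 0.6419 -0.0287  0.225 ] [ 0.6383 -0.0307  0.225 ]
barB [ 0.4929 -0.4082  0.2256] [ 0.4922 -0.4078  0.225 ] [ 0.493 -0.408  0.225]
jar [ 0.569  -0.2165  0.0833] [ 0.571  -0.2188  0.089 ] [ 0.5688 -0.2221  0.089 ]
pad [0.5309 0.2423 0.01  ]
nl [0.4607 0.2041 0.005 ]
nr [0.5633 0.1672 0.005 ]
fr [0.6422 0.4017 0.005 ]
nl s [0.4814 0.1952 0.005 ]
nr s [0.5663 0.1707 0.005 ]
fr s [0.6442 0.3961 0.005 ]
window [0.553  0.3359 0.064 ]
label lefttop [ 0.626  -0.1272  0.09  ]
labelmid edge [ 0.6283 -0.1282  0.06  ]
label L bottom s [ 0.63   -0.1286  0.026 ]
flaskcap s [ 0.5161 -0.3257  0.117 ]
flask d [ 0.515  -0.3221  0.117 ]
```

```bash
cat >> h.py <<'E'
def tool(a,t,s=1):
    "tool rotation: azimuth a, tilt t from straight down (deg); s=1 camera on the robot's side"
    a,t=np.radians([a,t]); z=np.array([np.cos(a)*np.sin(t),np.sin(a)*np.sin(t),-np.cos(t)])
    x=s*np.array([-np.cos(a)*np.cos(t),-np.sin(a)*np.cos(t),-np.sin(t)]); return np.c_[x,np.cross(z,x),z]
def need(p,Rt):
    "shift (25 mm units) in present tool axes, and turn (4 deg units), to reach pose p,Rt"
    st=env.get_state(); M=R.from_euler("xyz",st["tool_rot"]).as_matrix()
    return M.T@(np.array(p)-st["tcp_pos"])/.025, R.from_matrix(M.T@Rt).as_rotvec(degrees=True)/4
E
python3 - <<'E'
from h import *
np.set_printoptions(precision=3,suppress=True)
s,d=cam("scene"),cam("side")
print("green",atz(s,(155,238),.119),atz(d,(199,272),.119))
st=env.get_state();q=st["qpos"]
M=R.from_euler("xyz",st["tool_rot"]).as_matrix()
B=R.from_euler("ZYZYZ",[q[0],q[1]+q[2],q[3],q[4],q[5]]).as_matrix()
C=B.T@M; print(C)
for s_ in (1,-1):
  for name,a,az in (("tin",-21,-10),("tin",-12,-10),("pad",62,24),("pad",71,24)):
    for q23 in (1.7,2.0,2.3):
      W=R.from_euler("ZY",[np.radians(az),q23]).as_matrix().T@tool(a,38,s_)@C.T
      print(s_,name,a,q23,R.from_matrix(W).as_euler("ZYZ"))
E
```

```text
green [ 0.372 -0.134  0.119] [ 0.367 -0.132  0.119]Traceback (most recent call last):
  File "<stdin>", line 7, in <module>
  File "scipy/spatial/transform/_rotation.pyx", line 1413, in scipy.spatial.transform._rotation.Rotation.from_euler
ValueError: Expected axis specification to be a non-empty string of upto 3 characters, got ZYZYZ
```

```bash
python3 - <<'E'
from h import *
np.set_printoptions(precision=3,suppress=True)
st=env.get_state();q=st["qpos"]
M=R.from_euler("xyz",st["tool_rot"]).as_matrix()
B=(R.from_euler("ZY",[q[0],q[1]+q[2]])*R.from_euler("ZYZ",q[3:])).as_matrix()
C=B.T@M; print(C)
for s_ in (1,-1):
  for name,a,az in (("tin",-21,-10),("tin",-12,-10),("pad",62,24),("pad",71,24)):
    for q23 in (1.7,2.0,2.3):
      W=R.from_euler("ZY",[np.radians(az),q23]).as_matrix().T@tool(a,38,s_)@C.T
      print(s_,name,a,q23,R.from_matrix(W).as_euler("ZYZ"))
E
```

```text
[[ 0. -1.  0.]
 [ 1.  0.  0.]
 [-0.  0.  1.]]
1 tin -21 1.7 [-0.165  0.794 -1.302]
1 tin -21 2.0 [-0.247  0.5   -1.201]
1 tin -21 2.3 [-0.566  0.221 -0.864]
1 tin -12 1.7 [-0.031  0.779 -1.522]
1 tin -12 2.0 [-0.047  0.479 -1.502]
1 tin -12 2.3 [-0.12   0.18  -1.425]
1 pad 62 1.7 [ 0.485  0.949 -2.421]
1 pad 62 2.0 [ 0.635  0.693 -2.638]
1 pad 62 2.3 [ 0.962  0.48  -3.027]
1 pad 71 1.7 [ 0.554  1.026 -2.583]
1 pad 71 2.0 [ 0.693  0.782 -2.805]
1 pad 71 2.3 [0.971 0.577 3.124]
-1 tin -21 1.7 [-0.165  0.794  1.839]
-1 tin -21 2.0 [-0.247  0.5    1.941]
-1 tin -21 2.3 [-0.566  0.221  2.278]
-1 tin -12 1.7 [-0.031  0.779  1.62 ]
-1 tin -12 2.0 [-0.047  0.479  1.64 ]
-1 tin -12 2.3 [-0.12   0.18   1.717]
-1 pad 62 1.7 [0.485 0.949 0.721]
-1 pad 62 2.0 [0.635 0.693 0.504]
-1 pad 62 2.3 [0.962 0.48  0.115]
-1 pad 71 1.7 [0.554 1.026 0.559]
-1 pad 71 2.0 [0.693 0.782 0.336]
-1 pad 71 2.3 [ 0.971  0.577 -0.017]
```

Request:
send_rows(linear=[[0,-0.4,-0.2],[0,-0.8,-0.3],[0,-0.8,-0.3],[0,-0.8,-0.3],[0,-0.8,-0.3],[0,-0.8,-0.3],[0,-0.8,-0.3],[0,-0.8,-0.3],[0,-0.4,-0.1],[0,0,0]], twist=[[0,0,0],[0,0,0],[0,0,0],[0,0,0],[0,0,0],[0,0,0],[0,0,0],[0,0,0],[0,0,0],[0,0,0]], claw=[-1,-1,-1,-1,-1,-1,-1,-1,-1,-1])

```text
time: 0.98
tcp_pos: [0.4632, 0.0001, 0.3022]
tool_rot: [3.141, 0.0, 1.571]
contact_force: [1.3, -0.2, -0.1]
opening: 1.001
grasp_force: 0.0
```

```bash
python3 - <<'E'
from h import *
np.set_printoptions(precision=3,suppress=True)
Rt=tool(-21,40,-1)
g=np.array([.609,-.109,.082])
sh,tw=need(g-.17*Rt[:,2],Rt); st=env.get_state(); print(st["tcp_pos"],st["tool_rot"],sh,tw,np.linalg.norm(tw))
# shift expressed in target axes
print(Rt.T@(g-.17*Rt[:,2]-st["tcp_pos"])/.025)
import cv2
for n in("scene","side"): cv2.imwrite(f"pics/{n}1.png",env.grab_frame(n)[:,:,::-1])
a=cv2.imread("pics/scene1.png")[70:210,290:440]; b=cv2.imread("pics/side1.png")[110:230,245:345]
cv2.imwrite("pics/r1.png",np.hstack([cv2.resize(a,(450,420),interpolation=2),cv2.resize(b,(350,420),interpolation=2)]))
E
```

```text
[0.463 0.    0.302] [3.141 0.    1.571] [-2.796  1.749  3.598] [-9.621  6.608 26.457] 28.917206185304185
[-0.292  1.982  4.45 ]
```

View pics/r1.png

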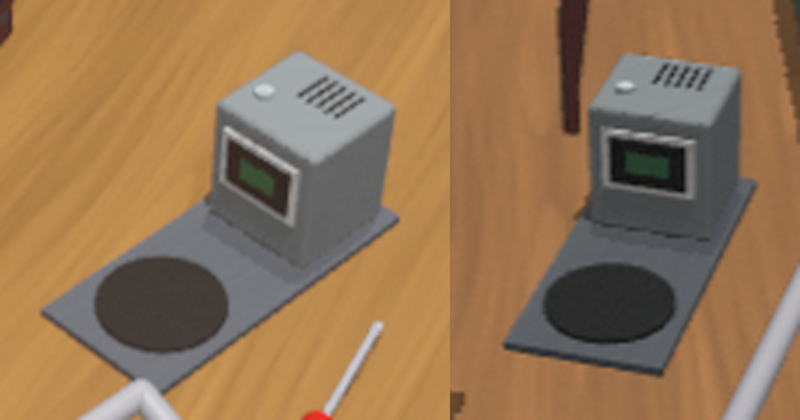

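Unobstructed views now: pad centre at scene (343.8,171.5) and side (290.7,196.6), window at scene (376.7,128.7) and side (302.1,156.6). I turn the tool next (29 units in 36 rows) and compute the reader pose.

Request:
send_rows(linear=[[0,0,0],[0,0,0],[0,0,0],[0,0,0],[0,0,0],[0,0,0],[0,0,0],[0,0,0],[0,0,0],[0,0,0],[0,0,0],[0,0,0]], twist=[[-0.24,0.165,0.66],[-0.24,0.165,0.66],[-0.24,0.165,0.66],[-0.24,0.165,0.66],[-0.24,0.165,0.66],[-0.24,0.165,0.66],[-0.24,0.165,0.66],[-0.24,0.165,0.66],[-0.24,0.165,0.66],[-0.24,0.165,0.66],[-0.24,0.165,0.66],[-0.24,0.165,0.66]], claw=[-1,-1,-1,-1,-1,-1,-1,-1,-1,-1,-1,-1])

```text
time: 2.08
tcp_pos: [0.4659, -0.0001, 0.3009]
tool_rot: [2.986, -0.186, 1.027]
contact_force: [-0.3, -0.6, 0.3]
opening: 1.004
grasp_force: 0.0
```

Request:
send_rows(linear=[[0,0,0],[0,0,0],[0,0,0],[0,0,0],[0,0,0],[0,0,0],[0,0,0],[0,0,0],[0,0,0],[0,0,0],[0,0,0],[0,0,0]], twist=[[-0.24,0.165,0.66],[-0.24,0.165,0.66],[-0.24,0.165,0.66],[-0.24,0.165,0.66],[-0.24,0.165,0.66],[-0.24,0.165,0.66],[-0.24,0.165,0.66],[-0.24,0.165,0.66],[-0.24,0.165,0.66],[-0.24,0.165,0.66],[-0.24,0.165,0.66],[-0.24,0.165,0.66]], claw=[-1,-1,-1,-1,-1,-1,-1,-1,-1,-1,-1,-1])

```text
time: 3.08
tcp_pos: [0.4659, -0.0, 0.301]
tool_rot: [2.948, -0.424, 0.483]
contact_force: [0.6, 0.0, -0.3]
opening: 1.002
grasp_force: 0.0
```

Request:
send_rows(linear=[[0,0,0],[0,0,0],[0,0,0],[0,0,0],[0,0,0],[0,0,0],[0,0,0],[0,0,0],[0,0,0],[0,0,0],[0,0,0],[0,0,0]], twist=[[-0.24,0.165,0.66],[-0.24,0.165,0.66],[-0.24,0.165,0.66],[-0.24,0.165,0.66],[-0.24,0.165,0.66],[-0.24,0.165,0.66],[-0.24,0.165,0.66],[-0.24,0.165,0.66],[-0.24,0.165,0.66],[-0.24,0.165,0.66],[-0.24,0.165,0.66],[-0.24,0.165,0.66]], claw=[-1,-1,-1,-1,-1,-1,-1,-1,-1,-1,-1,-1])

```text
time: 4.08
tcp_pos: [0.4659, 0.0002, 0.3011]
tool_rot: [3.063, -0.643, -0.131]
contact_force: [0.4, 0.5, 0.2]
opening: 0.999
grasp_force: 0.0
```

Request:
send_rows(linear=[[0,0,0],[0,0,0],[0,0,0],[0,0,0],[0,0,0],[0,0,0]], twist=[[-0.24,0.165,0.66],[-0.24,0.165,0.66],[-0.24,0.165,0.66],[-0.24,0.165,0.66],[0,0,0],[0,0,0]], claw=[-1,-1,-1,-1,-1,-1])

```text
time: 4.58
tcp_pos: [0.4661, -0.0149, 0.3143]
tool_rot: [-3.13, -0.673, -0.35]
contact_force: [-0.3, -0.7, -0.0]
opening: 1.0
grasp_force: 0.0
```

```bash
python3 - <<'E'
from h import *
np.set_printoptions(precision=4,suppress=True)
s,d=cam("scene"),cam("side")
pad=[(343.8,171.5),(290.7,196.6)];win=[(376.7,128.7),(302.1,156.6)]
p=tri([s,d],pad);w=tri([s,d],win)
p2=[atz(c,u,.01) for c,u in zip((s,d),pad)];w2=[atz(c,u,.064) for c,u in zip((s,d),win)]
print(p,p2,w,w2)
for a,b in zip(p2,w2): v=(b-a)[:2];print(np.linalg.norm(v),np.degrees(np.arctan2(v[1],v[0])))
Rt=tool(-21,40,-1); g=np.array([.609,-.109,.082])
st=env.get_state(); print(st["qpos"],st["tcp_pos"],need(g-.17*Rt[:,2],Rt),need(g,Rt))
E
```

```text
[0.5319 0.2415 0.0093] [array([0.533 , 0.2397, 0.01  ]), array([0.5314, 0.2419, 0.01  ])] [0.5631 0.3274 0.0664] [array([0.5626, 0.3293, 0.064 ]), array([0.5629, 0.3325, 0.064 ])]
0.09441793826703598 71.71989327583059
0.09596306339642531 70.80529769015213
[ 0.1086 -0.1178  2.2664 -0.6527  0.4525  2.5406] [ 0.4661 -0.0149  0.3143] (array([-0.7513,  1.5563,  4.6034]), array([-0.3147,  0.3664,  0.1797])) (array([-0.5783,  1.7067, 11.3996]), array([-0.3147,  0.3664,  0.1797]))
```

Request:
send_rows(linear=[[-0.1,0.2,0.58],[-0.1,0.2,0.58],[-0.1,0.2,0.58],[-0.1,0.2,0.58],[-0.1,0.2,0.58],[-0.1,0.2,0.58],[-0.1,0.2,0.58],[-0.05,0.16,0.54],[0,0,0],[0,0,0]], twist=[[0,0,0],[0,0,0],[0,0,0],[0,0,0],[0,0,0],[0,0,0],[0,0,0],[0,0,0],[0,0,0],[0,0,0]], claw=[-1,-1,-1,-1,-1,-1,-1,-1,-1,-1])

```text
time: 5.42
tcp_pos: [0.5057, -0.0818, 0.2269]
tool_rot: [-3.114, -0.643, -0.343]
contact_force: [-0.8, -0.9, 0.3]
opening: 0.999
grasp_force: 0.0
```

```bash
python3 - <<'E'
from h import *
import cv2
np.set_printoptions(precision=4,suppress=True)
Rt=tool(-21,40,-1); g=np.array([.609,-.109,.082])
st=env.get_state(); print(st["qpos"],st["tcp_pos"],need(g-.17*Rt[:,2],Rt),need(g,Rt))
c=cam("wrist"); im=env.grab_frame("wrist")[:,:,::-1].copy()
for z,r in ((.119,.028),(.004,.028)):
    th=np.linspace(0,2*np.pi,40); X=np.c_[.609+r*np.cos(th),-.109+r*np.sin(th),0*th+z]
    cv2.polylines(im,[proj(c,X).astype(np.int32)],True,(0,0,255),1)
cv2.imwrite("pics/w1.png",im)
E
```

```text
[-0.1254  0.1277  2.2773 -0.8001  0.1434  2.5405] [ 0.5057 -0.0818  0.2269] (array([-0.4421, -0.4561,  0.4129]), array([-0.6035,  0.7953,  0.2504])) (array([-0.0674, -0.1666,  7.1964]), array([-0.6035,  0.7953,  0.2504]))
```

View pics/w1.png

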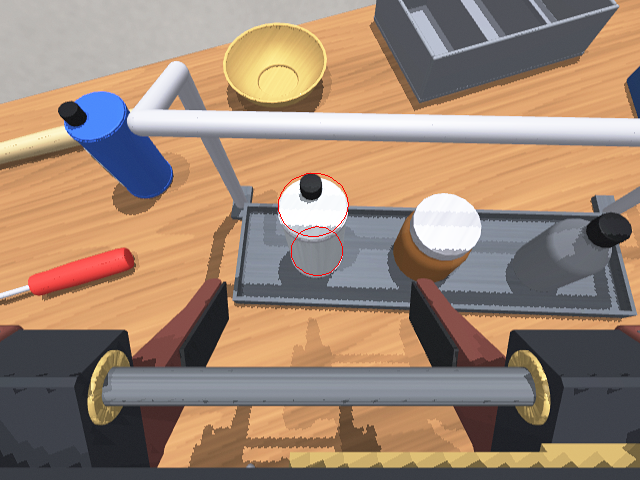

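The wrist view shows the tin top at (313,206), just where the measured position projects, with its cap at (311,187) on the far side. Joint 6 is at its limit here, so I use azimuth -11° and tilt 35° instead.

```bash
python3 - <<'E'
from h import *
np.set_printoptions(precision=3,suppress=True)
Rt=tool(-11,35,-1); g=np.array([.609,-.109,.082])
print(need(g-.17*Rt[:,2],Rt))
E
```

```text
(array([0.174, 0.245, 0.432]), array([ 0.87 , -0.495, -1.745]))
```

Request:
send_rows(linear=[[0,0,0],[0,0,0],[0,0,0],[0,0,0],[0,0,0],[0,0,0],[0,0,0],[0,0,0]], twist=[[0.145,-0.08,-0.29],[0.145,-0.08,-0.29],[0.145,-0.08,-0.29],[0.145,-0.08,-0.29],[0.145,-0.08,-0.29],[0.145,-0.08,-0.29],[0,0,0],[0,0,0]], claw=[-1,-1,-1,-1,-1,-1,-1,-1])

```text
time: 6.13
tcp_pos: [0.5059, -0.0813, 0.2284]
tool_rot: [-3.141, -0.614, -0.193]
contact_force: [-0.2, 0.6, 0.3]
opening: 0.997
grasp_force: 0.0
```

```bash
python3 - <<'E'
from h import *
np.set_printoptions(precision=3,suppress=True)
Rt=tool(-11,35,-1); g=np.array([.609,-.109,.082])
print(env.get_state()["qpos"],need(g-.10*Rt[:,2],Rt),need(g,Rt))
E
```

```text
[-0.178  0.12   2.263 -0.053  0.145  1.636] (array([0.119, 0.303, 3.241]), array([-0.004, -0.045, -0.015])) (array([0.106, 0.304, 7.241]), array([-0.004, -0.045, -0.015]))
```

Request:
send_rows(linear=[[0.03,0.1,0.5],[0.03,0.1,0.5],[0.04,0.1,0.5],[0,0,0.5],[0,0,0.5],[0,0,0.5],[0,0,0.24],[0,0,0],[0,0,0]], twist=[[0,-0.04,0],[0,0,0],[0,0,0],[0,0,0],[0,0,0],[0,0,0],[0,0,0],[0,0,0],[0,0,0]], claw=[-1,-1,-1,-1,-1,-1,-1,-1,-1])

```text
time: 6.88
tcp_pos: [0.5563, -0.0995, 0.1833]
tool_rot: [-3.14, -0.575, -0.192]
contact_force: [-0.2, -0.5, 0.7]
opening: 1.001
grasp_force: 0.0
```

```bash
python3 - <<'E'
from h import *
import cv2
np.set_printoptions(precision=3,suppress=True)
Rt=tool(-11,35,-1); g=np.array([.609,-.109,.082])
print(env.get_state()["qpos"],need(g,Rt))
cv2.imwrite("pics/w2.png",env.grab_frame("wrist")[:,:,::-1])
E
```

```text
[-0.202  0.289  2.169  0.067  0.109  1.496] (array([-0.408, -0.022,  4.565]), array([-0.027,  0.507, -0.005]))
```

View pics/w2.png

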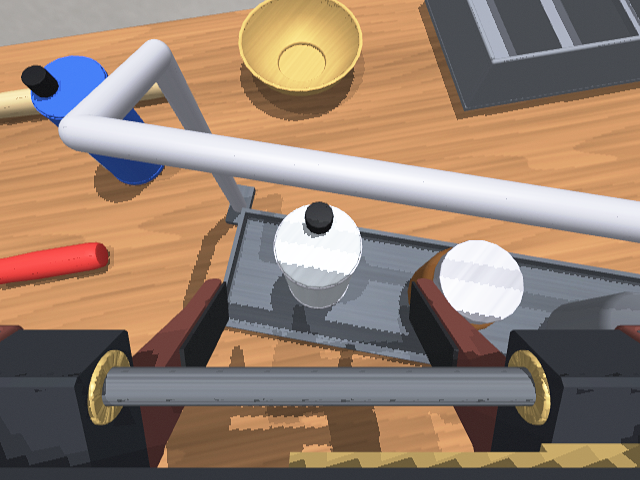

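The wrist view shows the tin centred between the open fingers, top at (318,245). Joint 5 is at its lower limit, so I fit the arm's geometry from the logged poses and choose a reachable grasp direction.

```bash
cat >> h.py <<'E'
C0=np.array([[0,-1,0],[1,0,0],[0,0,1.]])
LO=[-3,-.9,.09,-1.31,.11,-2.54];HI=[3,2.11,2.58,4.45,2.69,2.54]
def rows(q2,q3,zt):  # linear in a1,h0,L1,L2,d
    return np.array([[1,0,np.sin(q2),np.sin(q2+q3),zt[0]],[0,1,np.cos(q2),np.cos(q2+q3),zt[1]]])
DATA=[((-.019,.4238,1.6306),(.6245,0,.2406),(-3.14,0,1.5708)),((.1086,-.1178,2.2664),(.4661,-.0149,.3143),(-3.13,-.673,-.35)),
((-.1254,.1277,2.2773),(.5057,-.0818,.2269),(-3.114,-.643,-.343)),((-.178,.12,2.263),(.5059,-.0813,.2284),(-3.141,-.614,-.193)),
((-.202,.289,2.169),(.5563,-.0995,.1833),(-3.14,-.575,-.192))]
def fit():
    A=[];b=[]
    for q,p,r in DATA:
        z=R.from_euler("xyz",r).as_matrix()[:,2];u=np.array([np.cos(q[0]),np.sin(q[0])])
        A.append(rows(q[1],q[2],(z[:2]@u,z[2])));b+= [np.array(p[:2])@u,p[2]]
    A=np.vstack(A);b=np.array(b);x=np.linalg.lstsq(A,b,rcond=1e-6)[0];return x,A@x-b
PAR=fit()[0]
def ik(p,Rt):
    from scipy.optimize import fsolve
    w=np.array(p)-PAR[4]*Rt[:,2];q1=np.arctan2(w[1],w[0]);r=np.hypot(w[0],w[1])
    f=lambda q:rows(q[0],q[1],(0,0))@PAR-[r,w[2]]
    q2,q3=fsolve(f,[.4,2.1]);W=R.from_euler("ZY",[q1,q2+q3]).as_matrix().T@Rt@C0.T
    a,b,c=R.from_matrix(W).as_euler("ZYZ");out=[]
    for k in (-2*np.pi,0,2*np.pi):
        for m in (-2*np.pi,0,2*np.pi):
            q=np.array([q1,q2,q3,a+k,b,c+m])
            if np.all(q>=np.array(LO)-.02) and np.all(q<=HI): out.append(q)
    return out
E
python3 - <<'E'
from h import *
np.set_printoptions(precision=3,suppress=True)
print(*fit())
g=np.array([.609,-.109,.082]);pd=np.array([.532,.2415,.090])
for t in (30,35,40,45):
  for a in (-21,-12,-5,2,10):
    for s in (1,-1):
      print(t,a,s,"tin",ik(g,tool(a,t,s)),"lift",ik(g+[0,0,.03],tool(a,t,s)),"pad",ik(pd,tool(a+83,t,s)))
E
```

```text
[0.046 0.2   0.506 0.413 0.216] [-0.004  0.013 -0.007 -0.006  0.004 -0.004  0.003 -0.002  0.004  0.   ]
30 -21 1 tin [] lift [array([-0.137,  0.496,  2.067, -1.045,  0.132, -0.33 ])] pad []
30 -21 -1 tin [] lift [] pad [array([ 0.295,  0.527,  2.103,  1.254,  0.382, -0.376])]
30 -12 1 tin [] lift [] pad []
30 -12 -1 tin [] lift [] pad [array([ 0.273,  0.542,  2.07 ,  1.133,  0.471, -0.413])]
30 -5 1 tin [] lift [] pad []
30 -5 -1 tin [] lift [] pad [array([ 0.261,  0.555,  2.041,  1.049,  0.54 , -0.45 ])]
30 2 1 tin [] lift [] pad []
30 2 -1 tin [array([-0.221,  0.555,  2.079,  1.584,  0.127, -0.236])] lift [array([-0.221,  0.497,  2.066,  1.07 ,  0.145,  0.282])] pad [array([ 0.251,  0.569,  2.009,  0.971,  0.608, -0.491])]
30 10 1 tin [] lift [] pad []
30 10 -1 tin [array([-0.249,  0.56 ,  2.066,  1.426,  0.209, -0.225])] lift [array([-0.249,  0.503,  2.053,  1.122,  0.23 ,  0.088])] pad [array([ 0.244,  0.586,  1.971,  0.889,  0.685, -0.542])]
35 -21 1 tin [array([-0.13 ,  0.558,  2.124,  3.92 ,  0.192,  0.997])] lift [array([-0.13 ,  0.497,  2.111,  4.269,  0.149,  0.643])] pad [
[... 4721 characters left out ...]
] lift [array([-0.245,  0.518,  2.19 ,  2.592,  0.384,  1.887])] pad [array([0.171, 0.62 , 2.055, 1.345, 0.778, 2.24 ])]
45 2 -1 tin [array([-0.245,  0.585,  2.199,  2.675,  0.45 , -1.346])] lift [array([-0.245,  0.518,  2.19 ,  2.592,  0.384, -1.255])] pad [array([ 0.171,  0.62 ,  2.055,  1.345,  0.778, -0.902])]
45 10 1 tin [array([-0.287,  0.592,  2.179,  2.385,  0.477,  1.93 ])] lift [array([-0.287,  0.526,  2.171,  2.273,  0.426,  2.054])] pad [array([0.163, 0.642, 2.   , 1.203, 0.853, 2.256])]
45 10 -1 tin [array([-0.287,  0.592,  2.179,  2.385,  0.477, -1.212])] lift [array([-0.287,  0.526,  2.171,  2.273,  0.426, -1.087])] pad [array([ 0.163,  0.642,  2.   ,  1.203,  0.853, -0.885])]
```

```bash
python3 - <<'E'
from h import *
np.set_printoptions(precision=3,suppress=True)
st=env.get_state();p=st["tcp_pos"];g=np.array([.609,-.109,.088])
T=tool(0,42,-1)
P=g-.1*T[:,2];pd=np.array([.532,.2415,.098])
for a,t,x in ((-11,33,p),(-3,33,p),(4,33,p),(4,36,p),(4,39,p),(4,42,p),(0,42,P),(0,42,g),(0,42,g+[0,0,.03]),(0,42,g+[-.06,.0,.04]),(0,42,g+[-.12,.03,.06]),(20,42,g+[-.12,.1,.06]),(40,42,g+[-.12,.18,.06]),(83,42,pd+[-.0,0,.05]),(83,42,pd)):
    print(a,t,x,*ik(x,tool(a,t,-1)))
M=R.from_euler("xyz",st["tool_rot"]).as_matrix()
print(need(p,tool(4,33,-1)), R.from_matrix(tool(4,33,-1).T@tool(4,42,-1)).as_rotvec(degrees=True)/4)
E
```

```text
-11 33 [ 0.556 -0.1    0.183] [-0.173  0.283  2.179 -0.098  0.105  1.684]
-3 33 [ 0.556 -0.1    0.183] [-0.21   0.284  2.176  0.66   0.14   0.783]
4 33 [ 0.556 -0.1    0.183] [-0.241  0.289  2.168  0.916  0.211  0.403]
4 36 [ 0.556 -0.1    0.183] [-0.247  0.288  2.195  1.289  0.192  0.027]
4 39 [ 0.556 -0.1    0.183] [-0.254  0.289  2.221  1.687  0.203 -0.373]
4 42 [ 0.556 -0.1    0.183] [-0.26   0.292  2.247  2.006  0.241 -0.696]
0 42 [ 0.542 -0.109  0.162] [-0.268  0.319  2.297  2.381  0.26  -1.028]
0 42 [ 0.609 -0.109  0.088] [-0.231  0.56   2.179  2.681  0.351 -1.307]
0 42 [ 0.609 -0.109  0.118] [-0.231  0.495  2.168  2.566  0.285 -1.187]
0 42 [ 0.549 -0.109  0.128] [-0.263  0.408  2.305  2.583  0.335 -1.236]
0 42 [ 0.489 -0.079  0.148] [-0.225  0.28   2.445  2.673  0.337 -1.294]
20 42 [ 0.489 -0.009  0.148] [-0.164  0.286  2.434  2.177  0.411 -1.044]
40 42 [0.489 0.071 0.148] [-0.058  0.312  2.386  1.827  0.494 -0.9  ]
83 42 [0.532 0.241 0.148] [ 0.188  0.492  2.035  1.181  0.76  -0.648]
83 42 [0.532 0.241 0.098] [ 0.188  0.586  2.057  1.302  0.722 -0.811]
(array([0., 0., 0.]), array([ 2.015,  0.   , -3.151])) [-0.    2.25  0.  ]
```

Request:
send_rows(linear=[[0,0,0],[0,0,0],[0,0,0],[0,0,0],[0,0,0],[0,0,0],[0,0,0],[0,0,0],[0,0,0],[0,0,0],[0,0,0],[0,0,0]], twist=[[0.2,0,-0.31],[0.2,0,-0.31],[0.2,0,-0.31],[0.2,0,-0.31],[0.2,0,-0.31],[0.2,0,-0.31],[0.2,0,-0.31],[0.2,0,-0.31],[0.2,0,-0.31],[0.2,0,-0.31],[0,0,0],[0,0,0]], claw=[-1,-1,-1,-1,-1,-1,-1,-1,-1,-1,-1,-1])

```text
time: 7.93
tcp_pos: [0.5561, -0.0998, 0.1839]
tool_rot: [-3.141, -0.577, 0.061]
contact_force: [-0.3, -0.2, -0.1]
opening: 1.001
grasp_force: 0.0
```

Request:
send_rows(linear=[[0,0,0],[0,0,0],[0,0,0],[0,0,0],[0,0,0],[0,0,0],[0,0,0],[0,0,0],[0,0,0],[0,0,0],[0,0,0],[0,0,0]], twist=[[0,0.23,0],[0,0.23,0],[0,0.23,0],[0,0.23,0],[0,0.23,0],[0,0.23,0],[0,0.23,0],[0,0.23,0],[0,0.23,0],[0,0.23,0],[0,0,0],[0,0,0]], claw=[-1,-1,-1,-1,-1,-1,-1,-1,-1,-1,-1,-1])

```text
time: 8.93
tcp_pos: [0.556, -0.0995, 0.1835]
tool_rot: [-3.14, -0.736, 0.061]
contact_force: [-0.2, -1.5, 0.2]
opening: 1.001
grasp_force: 0.0
```

```bash
python3 - <<'E'
from h import *
np.set_printoptions(precision=3,suppress=True)
st=env.get_state();g=np.array([.609,-.109,.088]);T=tool(0,42,-1)
print(st["qpos"],need(g-.1*T[:,2],T),need(g,T))
M=R.from_euler("xyz",st["tool_rot"]).as_matrix(); print(T.T@(g-.1*T[:,2]-st["tcp_pos"])/.025)
E
```

```text
[-0.332  0.319  2.242  1.975  0.286 -0.718] (array([-0.996,  0.346,  0.239]), array([-0.616, -0.039,  0.652])) (array([-1.011,  0.518,  4.235]), array([-0.616, -0.039,  0.652]))
[-0.979  0.38   0.257]
```

Request:
send_rows(linear=[[-0.25,0.09,0.06],[-0.25,0.09,0.06],[-0.25,0.09,0.06],[-0.24,0.09,0.06],[0,0,0],[0,0,0]], twist=[[-0.15,-0.01,0.16],[-0.15,-0.01,0.16],[-0.15,-0.01,0.16],[-0.15,-0.01,0.16],[0,0,0],[0,0,0]], claw=[-1,-1,-1,-1,-1,-1])

```text
time: 9.43
tcp_pos: [0.5424, -0.109, 0.1625]
tool_rot: [-3.141, -0.733, 0.002]
contact_force: [0.6, 0.0, -0.1]
opening: 1.001
grasp_force: 0.0
```

```bash
python3 - <<'E'
from h import *
import cv2
np.set_printoptions(precision=3,suppress=True)
st=env.get_state();g=np.array([.609,-.109,.088]);T=tool(0,42,-1)
print(st["qpos"],need(g,T))
c=cam("wrist"); im=env.grab_frame("wrist")[:,:,::-1].copy()
th=np.linspace(0,2*np.pi,40); X=np.c_[.609+.028*np.cos(th),-.109+.028*np.sin(th),0*th+.119]
cv2.polylines(im,[proj(c,X).astype(np.int32)],True,(0,0,255),1)
cv2.imwrite("pics/w3.png",im)
E
```

```text
[-0.338  0.356  2.278  2.277  0.298 -0.985] (array([-0.017,  0.009,  3.997]), array([-0.026, -0.006,  0.022]))
```

View pics/w3.png

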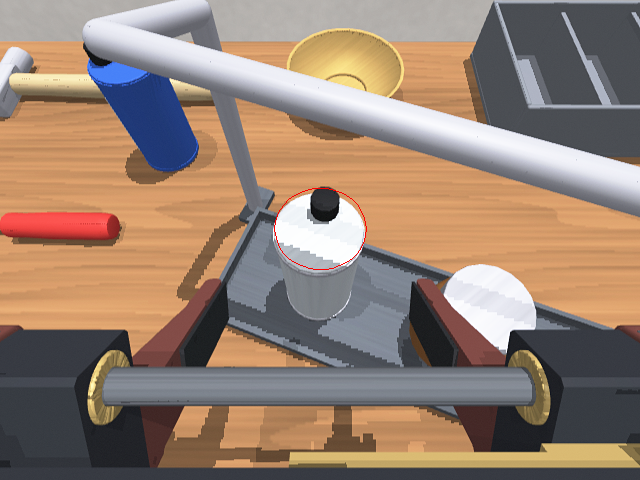

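Wrist view: the tin top at (320,231) matches the projected circle within 2-3 px, lying between the fingers, and the jar (490,305) stays clear to the right. I advance in two steps.

Request:
send_rows(linear=[[0,0,0.35],[0,0,0.35],[0,0,0.35],[0,0,0.35],[0,0,0.35],[0,0,0.25],[0,0,0],[0,0,0]], twist=[[0,0,0],[0,0,0],[0,0,0],[0,0,0],[0,0,0],[0,0,0],[0,0,0],[0,0,0]], claw=[-1,-1,-1,-1,-1,-1,-1,-1])

```text
time: 10.15
tcp_pos: [0.5761, -0.109, 0.1255]
tool_rot: [-3.142, -0.734, 0.002]
contact_force: [0.0, -0.8, -0.1]
opening: 0.999
grasp_force: 0.0
```

Request:
send_rows(linear=[[0,0,0.25],[0,0,0.25],[0,0,0.25],[0,0,0.25],[0,0,0.25],[0,0,0.25],[0,0,0.25],[0,0,0.25],[0,0,0],[0,0,0]], twist=[[0,0,0],[0,0,0],[0,0,0],[0,0,0],[0,0,0],[0,0,0],[0,0,0],[0,0,0],[0,0,0],[0,0,0]], claw=[-1,-1,-1,-1,-1,-1,-1,-1,-1,-1])

```text
time: 10.98
tcp_pos: [0.6094, -0.109, 0.0878]
tool_rot: [-3.142, -0.734, 0.002]
contact_force: [-0.2, 0.1, -0.6]
opening: 1.001
grasp_force: 0.0
```

```bash
python3 - <<'E'
from h import *
import cv2
np.set_printoptions(precision=3,suppress=True)
st=env.get_state();g=np.array([.609,-.109,.088]);T=tool(0,42,-1)
print(st["qpos"],need(g,T),st["contact_force"])
w=env.grab_frame("wrist")[100:480,100:540,::-1]; s=env.grab_frame("scene")[200:400,200:400,::-1]
cv2.imwrite("pics/g1.png",np.hstack([w,cv2.resize(s,(360,380))]))
E
```

```text
[-0.286  0.588  2.156  2.583  0.367 -1.259] (array([-0.008,  0.001, -0.016]), array([-0.02 , -0.007,  0.022])) [-0.233  0.116 -0.551]
```

View pics/g1.png

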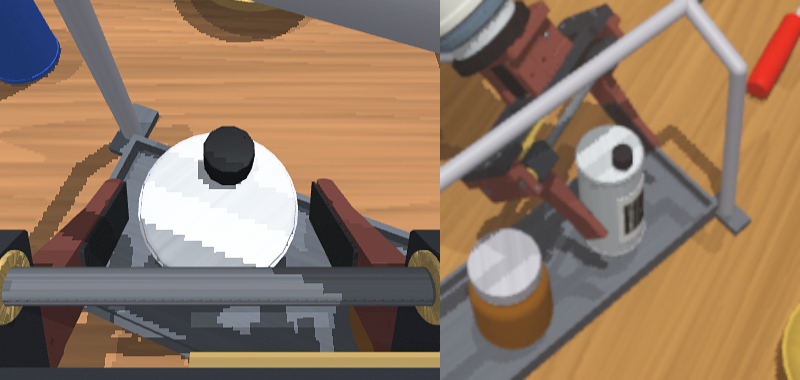

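The tin (218,205 in the crop) is centred between the fingers, with the jar and bar clear. I close the gripper.

Request:
send_rows(linear=[[0,0,0],[0,0,0],[0,0,0],[0,0,0],[0,0,0],[0,0,0],[0,0,0],[0,0,0],[0,0,0],[0,0,0],[0,0,0],[0,0,0]], twist=[[0,0,0],[0,0,0],[0,0,0],[0,0,0],[0,0,0],[0,0,0],[0,0,0],[0,0,0],[0,0,0],[0,0,0],[0,0,0],[0,0,0]], claw=[1,1,1,1,1,1,1,1,1,1,1,1], newtons=30)

```text
time: 12.08
tcp_pos: [0.6095, -0.1091, 0.0884]
tool_rot: [3.141, -0.734, 0.002]
contact_force: [-1.0, 0.6, 2.1]
opening: 0.636
grasp_force: 30.0
```

```bash
python3 - <<'E'
from h import *
import cv2
np.set_printoptions(precision=4,suppress=True)
st=env.get_state();M=R.from_euler("xyz",st["tool_rot"]).as_matrix()
print(st["opening"],st["grasp_force"],st["contact_force"],"up in tool units/25mm",M.T@[0,0,1],M.T@[-1,0,0])
c=cam("wrist");im=env.grab_frame("wrist")
k=cv2.cvtColor(im,cv2.COLOR_RGB2GRAY)
m=(k<70).astype(np.uint8); n,l,s,ce=cv2.connectedComponentsWithStats(m)
for i in range(1,n):
    if 300<s[i,4]<6000: print("dark",s[i],ce[i],atz(c,ce[i],.126))
m=((im.min(2)>215)).astype(np.uint8)
n,l,s,ce=cv2.connectedComponentsWithStats(m)
for i in range(1,n):
    if s[i,4]>300:
        print("white",s[i],ce[i],atz(c,ce[i],.119))
E
```

```text
0.635516872945389 29.986164271831512 [-0.9547  0.5628  2.1243] up in tool units/25mm [ 0.6702  0.0002 -0.7422] [-0.7422 -0.0019 -0.6702]
dark [  0   6  18  29 376] [ 6.8059 19.9069] [0.7507 0.049  0.126 ]
dark [ 305  227   51   58 2413] [329.2283 255.3738] [ 0.6219 -0.1118  0.126 ]
dark [  0 247  50  34 577] [ 34.0485 266.0017] [ 0.6177 -0.0094  0.126 ]
dark [  0 326  33  41 973] [ 14.223  348.4317] [ 0.5899 -0.0125  0.126 ]
dark [ 605  326   35   42 1133] [623.5066 348.8817] [ 0.5901 -0.2038  0.126 ]
white [ 381    0  259   54 7604] [548.442   18.0821] [ 0.7632 -0.2306  0.119 ]
white [  242   234   156   133 12578] [323.3791 304.977 ] [ 0.6061 -0.1098  0.119 ]
white [573 346  35  20 417] [592.458 355.012] [ 0.5893 -0.1985  0.119 ]
```

Request:
send_rows(linear=[[0.07,0,-0.07],[0.14,0,-0.15],[0.14,0,-0.15],[0.14,0,-0.15],[0.14,0,-0.15],[0.14,0,-0.15],[0.07,0,-0.08],[0,0,0],[0,0,0]], twist=[[0,0,0],[0,0,0],[0,0,0],[0,0,0],[0,0,0],[0,0,0],[0,0,0],[0,0,0],[0,0,0]], claw=[1,1,1,1,1,1,1,1,1])

```text
time: 12.88
tcp_pos: [0.61, -0.1091, 0.1194]
tool_rot: [3.141, -0.735, 0.002]
contact_force: [-0.0, -0.1, -5.5]
opening: 0.636
grasp_force: 30.0
```

Request:
send_rows(linear=[[-0.2,0,-0.18],[-0.35,0,-0.34],[-0.35,0,-0.34],[-0.35,0,-0.34],[-0.35,0,-0.34],[-0.35,0,-0.34],[-0.35,0,-0.34],[-0.35,0,-0.34],[-0.35,0,-0.34],[-0.2,0,-0.2],[0,0,0],[0,0,0]], twist=[[0,0,0],[0,0,0],[0,0,0],[0,0,0],[0,0,0],[0,0,0],[0,0,0],[0,0,0],[0,0,0],[0,0,0],[0,0,0],[0,0,0]], claw=[1,1,1,1,1,1,1,1,1,1,1,1])

```text
time: 13.88
tcp_pos: [0.4986, -0.1096, 0.1232]
tool_rot: [3.141, -0.735, 0.001]
contact_force: [1.0, -0.2, -4.6]
opening: 0.632
grasp_force: 30.0
```

```bash
python3 - <<'E'
from h import *
import cv2
np.set_printoptions(precision=4,suppress=True)
st=env.get_state();M=R.from_euler("xyz",st["tool_rot"]).as_matrix()
print(st["qpos"],st["tcp_pos"],st["opening"],st["grasp_force"],st["contact_force"])
# world targets: via, above pad, turn by +83 deg about world z
for p in ((.49,-.05,.15),(.50,.08,.16),(.532,.2415,.16)): print(need(p,tool(83,42,-1))[0])
print(M.T@[0,0,83/4])
for f in np.linspace(0,1,6): print(ik(st["tcp_pos"]*(1-f)+f*np.array([.532,.2415,.16]),tool(83*f,42,-1)))
w=env.grab_frame("wrist")[100:480,100:540,::-1]; s=env.grab_frame("side")[100:420,160:440,::-1]
cv2.imwrite("pics/g2.png",np.hstack([w,cv2.resize(s,(333,380))]))
E
```

```text
[-0.3839  0.4361  2.3735  2.5119  0.4416 -1.2806] [ 0.4986 -0.1096  0.1232] 0.6315408705432806 29.990214407444 [ 1.0445 -0.2235 -4.6436]
[ 0.4652 -2.3837 -1.0251]
[ 1.0358 -7.5831 -1.05  ]
[  1.9928 -14.0415  -0.1873]
[ 13.9081   0.0039 -15.3989]
[array([-0.3001,  0.3693,  2.4221,  2.6215,  0.4094, -1.3131])]
[array([-0.2165,  0.3541,  2.4059,  2.2583,  0.4332, -1.1263])]
[array([-0.1229,  0.3556,  2.3577,  1.9171,  0.4775, -0.9474])]
[array([-0.0219,  0.3753,  2.2783,  1.615 ,  0.548 , -0.7953])]
[array([ 0.0829,  0.4137,  2.1682,  1.3611,  0.6461, -0.6823])]
[array([ 0.1883,  0.4704,  2.0274,  1.1535,  0.7711, -0.6095])]
```

View pics/g2.png

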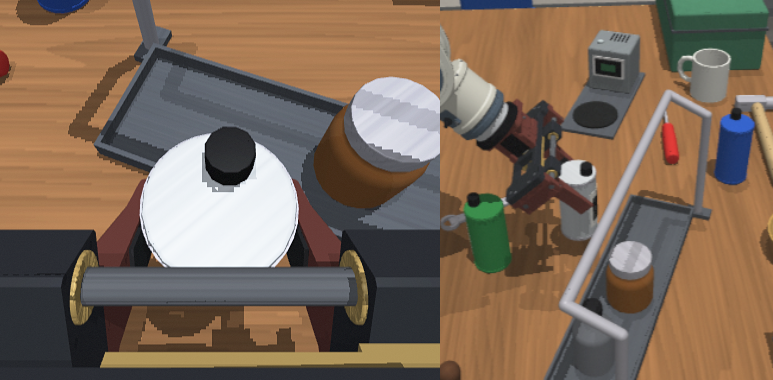

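The tin hangs upright out of the tray, well gripped. The jar and flask are undisturbed. I carry it towards the pad and then turn it.

Request:
send_rows(linear=[[0.16,-0.2,-0.18],[0.16,-0.4,-0.18],[0.16,-0.7,-0.18],[0.16,-0.8,-0.18],[0.16,-0.8,-0.18],[0.16,-0.8,-0.18],[0.16,-0.8,-0.18],[0.1,-0.8,-0.1],[0,-0.8,0],[0,-0.8,0],[0,-0.8,0],[0,-0.6,0]], twist=[[0,0,0],[0,0,0],[0,0,0],[0,0,0],[0,0,0],[0,0,0],[0,0,0],[0,0,0],[0,0,0],[0,0,0],[0,0,0],[0,0,0]], claw=[1,1,1,1,1,1,1,1,1,1,1,1])

```text
time: 14.98
tcp_pos: [0.4981, 0.1005, 0.1692]
tool_rot: [-3.14, -0.735, 0.002]
contact_force: [0.8, 0.3, -5.2]
opening: 0.635
grasp_force: 30.0
```

Request:
send_rows(linear=[[0,-0.2,0],[0,0,0],[0,0,0],[0,0,0],[0,0,0],[0,0,0],[0,0,0],[0,0,0],[0,0,0],[0,0,0],[0,0,0],[0,0,0]], twist=[[0.1,0,-0.11],[0.3,0,-0.33],[0.4,0,-0.44],[0.5,0,-0.55],[0.5,0,-0.55],[0.5,0,-0.55],[0.5,0,-0.55],[0.5,0,-0.55],[0.5,0,-0.55],[0.5,0,-0.55],[0.5,0,-0.55],[0.5,0,-0.55]], claw=[1,1,1,1,1,1,1,1,1,1,1,1])

```text
time: 15.98
tcp_pos: [0.4983, 0.1031, 0.1691]
tool_rot: [-3.14, -0.735, 0.521]
contact_force: [0.9, 0.4, -5.2]
opening: 0.635
grasp_force: 30.0
```

Request:
send_rows(linear=[[0,0,0],[0,0,0],[0,0,0],[0,0,0],[0,0,0],[0,0,0],[0,0,0],[0,0,0],[0,0,0],[0,0,0],[0,0,0],[0,0,0]], twist=[[0.5,0,-0.55],[0.5,0,-0.55],[0.5,0,-0.55],[0.5,0,-0.55],[0.5,0,-0.55],[0.5,0,-0.55],[0.5,0,-0.55],[0.5,0,-0.55],[0.5,0,-0.55],[0.5,0,-0.55],[0.5,0,-0.55],[0.5,0,-0.55]], claw=[1,1,1,1,1,1,1,1,1,1,1,1])

```text
time: 16.98
tcp_pos: [0.4982, 0.1026, 0.169]
tool_rot: [-3.139, -0.735, 1.143]
contact_force: [-0.2, 1.0, -4.4]
opening: 0.632
grasp_force: 30.0
```

```bash
python3 - <<'E'
from h import *
np.set_printoptions(precision=3,suppress=True)
st=env.get_state();print(st["qpos"],st["tcp_pos"],st["tool_rot"])
T=tool(83,42,-1)
print(need((.532,.2415,.15),T), T.T@(np.array([.532,.2415,.15])-st["tcp_pos"])/.025)
E
```

```text
[-0.206  0.4    2.152  1.151  0.8   -0.709] [0.498 0.103 0.169] [-3.139 -0.735  1.143]
(array([ 3.658, -1.063,  4.331]), array([ 2.891, -0.032, -3.248])) [3.713 0.663 4.364]
```

Request:
send_rows(linear=[[0,0,0],[0,0,0],[0,0,0],[0,0,0],[0,0,0],[0,0,0],[0,0,0],[0,0,0],[0,0,0],[0,0,0]], twist=[[0.5,0,-0.55],[0.5,0,-0.55],[0.5,0,-0.55],[0.5,0,-0.55],[0.4,0,-0.46],[0.3,0,-0.36],[0.2,0,-0.22],[0,0,0],[0,0,0],[0,0,0]], claw=[1,1,1,1,1,1,1,1,1,1])

```text
time: 17.82
tcp_pos: [0.4984, 0.1033, 0.169]
tool_rot: [3.141, -0.737, 1.445]
contact_force: [0.2, -0.2, -3.9]
opening: 0.634
grasp_force: 30.0
```

Request:
send_rows(linear=[[0.2,0.04,0.24],[0.37,0.06,0.44],[0.37,0.07,0.44],[0.37,0.07,0.44],[0.37,0.07,0.44],[0.37,0.07,0.44],[0.37,0.07,0.44],[0.37,0.07,0.44],[0.37,0.06,0.44],[0.37,0.06,0.4],[0.17,0.02,0.17],[0,0,0]], twist=[[0,0,0],[0,0,0],[0,0,0],[0,0,0],[0,0,0],[0,0,0],[0,0,0],[0,0,0],[0,0,0],[0,0,0],[0,0,0],[0,0,0]], claw=[1,1,1,1,1,1,1,1,1,1,1,1])

```text
time: 18.82
tcp_pos: [0.5323, 0.2428, 0.1511]
tool_rot: [3.141, -0.738, 1.447]
contact_force: [-0.0, 0.3, -3.8]
opening: 0.64
grasp_force: 30.0
```

```bash
python3 - <<'E'
from h import *
import cv2
np.set_printoptions(precision=4,suppress=True)
st=env.get_state();print(st["qpos"],st["tcp_pos"],st["tool_rot"],st["contact_force"])
T=tool(83,42,-1); print(need((.532,.2415,.15),T))
c=cam("wrist");im=env.grab_frame("wrist");zt=st["tcp_pos"][2]-.088+.126
m=(cv2.cvtColor(im,cv2.COLOR_RGB2GRAY)<70).astype(np.uint8);n,l,s,ce=cv2.connectedComponentsWithStats(m)
for i in range(1,n):
    if 1500<s[i,4]<4000: x=atz(c,ce[i],zt);v=x-st["tcp_pos"];print(s[i],ce[i],x,np.degrees(np.arctan2(v[1],v[0])))
w=im[60:480,100:540,::-1]
cv2.imwrite("pics/p1.png",np.hstack([w,cv2.resize(env.grab_frame("side")[90:260,220:366,::-1],(360,420))]))
E
```

```text
[ 0.072   0.5221  1.9748  1.095   0.8364 -0.6537] [0.5323 0.2428 0.1511] [ 3.1411 -0.7378  1.4475] [-0.047   0.3176 -3.8287]
(array([-0.0677, -0.006 , -0.0034]), array([ 0.0181, -0.0686, -0.0122]))
[ 304  213   79   72 3601] [334.7095 246.6662] [0.5395 0.259  0.1891] 66.03386945029494
```

View pics/p1.png

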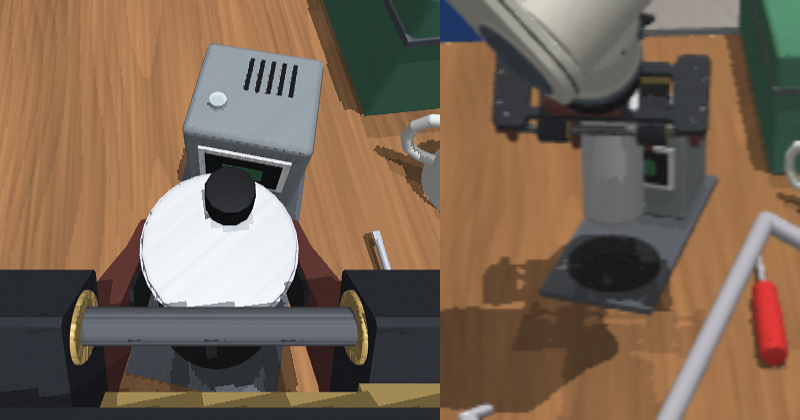

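The cap is at wrist (330,256), the same as at the grasp (329,255), so the tin has not turned in the grip. Its label heads straight for the window. I lower it.

Request:
send_rows(linear=[[-0.07,0,0.07],[-0.13,0,0.15],[-0.13,0,0.15],[-0.14,0,0.15],[-0.14,0,0.15],[-0.14,0,0.15],[-0.14,0,0.15],[-0.14,0,0.15],[-0.13,0,0.15],[-0.07,0,0.07],[0,0,0],[0,0,0]], twist=[[0,0,0],[0,0,0],[0,0,0],[0,0,0],[0,0,0],[0,0,0],[0,0,0],[0,0,0],[0,0,0],[0,0,0],[0,0,0],[0,0,0]], claw=[1,1,1,1,1,1,1,1,1,1,1,1])

```text
time: 19.92
tcp_pos: [0.5328, 0.2412, 0.1056]
tool_rot: [3.141, -0.738, 1.446]
contact_force: [0.2, 0.4, -4.7]
opening: 0.637
grasp_force: 30.0
```

Request:
send_rows(linear=[[-0.03,0,0.03],[-0.03,0,0.03],[-0.03,0,0.03],[-0.03,0,0.03],[-0.03,0,0.03],[-0.03,0,0.03],[-0.03,0,0.03],[-0.03,0,0.03],[0,0,0],[0,0,0]], twist=[[0,0,0],[0,0,0],[0,0,0],[0,0,0],[0,0,0],[0,0,0],[0,0,0],[0,0,0],[0,0,0],[0,0,0]], claw=[1,1,1,1,1,1,1,1,1,1])

```text
time: 20.75
tcp_pos: [0.5328, 0.2408, 0.0972]
tool_rot: [3.141, -0.738, 1.446]
contact_force: [-0.6, 0.7, -4.7]
opening: 0.633
grasp_force: 30.0
```

Still hanging (z 0.0972, contact expected at about 0.094). I go on in 1 mm rows, in short calls.

Request:
send_rows(linear=[[-0.03,0,0.03],[-0.03,0,0.03],[0,0,0],[0,0,0]], twist=[[0,0,0],[0,0,0],[0,0,0],[0,0,0]], claw=[1,1,1,1])

```text
time: 21.08
tcp_pos: [0.5328, 0.2407, 0.0951]
tool_rot: [3.141, -0.738, 1.446]
contact_force: [0.6, 0.2, -5.2]
opening: 0.631
grasp_force: 30.0
```

Request:
send_rows(linear=[[-0.03,0,0.03],[0,0,0],[0,0,0]], twist=[[0,0,0],[0,0,0],[0,0,0]], claw=[1,1,1])

```text
time: 21.33
tcp_pos: [0.5329, 0.2408, 0.0945]
tool_rot: [3.14, -0.738, 1.447]
contact_force: [-0.2, 0.2, -0.3]
opening: 0.632
grasp_force: 30.0
```

The force rose from -5 N to about 0, so the tin stands on the pad. I release and check.

Request:
send_rows(linear=[[0,0,0],[0,0,0],[0,0,0],[0,0,0],[0,0,0],[0,0,0],[0,0,0],[0,0,0],[0,0,0],[0,0,0],[0,0,0],[0,0,0]], twist=[[0,0,0],[0,0,0],[0,0,0],[0,0,0],[0,0,0],[0,0,0],[0,0,0],[0,0,0],[0,0,0],[0,0,0],[0,0,0],[0,0,0]], claw=[-0.3,-0.4,-0.5,-0.6,-0.7,-0.8,-1,-1,-1,-1,-1,-1])

```text
time: 22.33
tcp_pos: [0.5328, 0.2406, 0.0941]
tool_rot: [3.14, -0.738, 1.446]
contact_force: [-0.1, 0.1, -0.1]
opening: 1.0
grasp_force: 0.0
```

Request:
send_rows(linear=[[0,0,-0.2],[0,0,-0.4],[0,0,-0.5],[0,0,-0.5],[0,0,-0.5],[0,0,-0.5],[0,0,-0.5],[0,0,-0.5],[0,0,-0.5],[0,0,-0.5],[0,0,-0.3],[0,0,0]], twist=[[0,0,0],[0,0,0],[0,0,0],[0,0,0],[0,0,0],[0,0,0],[0,0,0],[0,0,0],[0,0,0],[0,0,0],[0,0,0],[0,0,0]], claw=[-1,-1,-1,-1,-1,-1,-1,-1,-1,-1,-1,-1])

```text
time: 23.33
tcp_pos: [0.5231, 0.1578, 0.1861]
tool_rot: [3.137, -0.738, 1.447]
contact_force: [-0.4, 0.5, 0.5]
opening: 0.999
grasp_force: 0.0
```

```bash
python3 - <<'E'
from h import *
import cv2
c=cam("wrist");im=env.grab_frame("wrist")[:,:,::-1].copy()
def ring(x,y,z,r):
    th=np.linspace(0,2*np.pi,60); cv2.polylines(im,[proj(c,np.c_[x+r*np.cos(th),y+r*np.sin(th),0*th+z]).astype(np.int32)],True,(0,0,255),1)
ring(.532,.2415,.125,.028); ring(.532,.2415,.01,.045)
u=np.radians(71.2); ring(.532+.015*np.cos(u),.2415+.015*np.sin(u),.139,.009)
cv2.imwrite("pics/f.png",im[0:400])
for n in("scene","side"): cv2.imwrite(f"pics/{n}f.png",env.grab_frame(n)[:,:,::-1])
E
```

```text
(no output)
```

View pics/f.png

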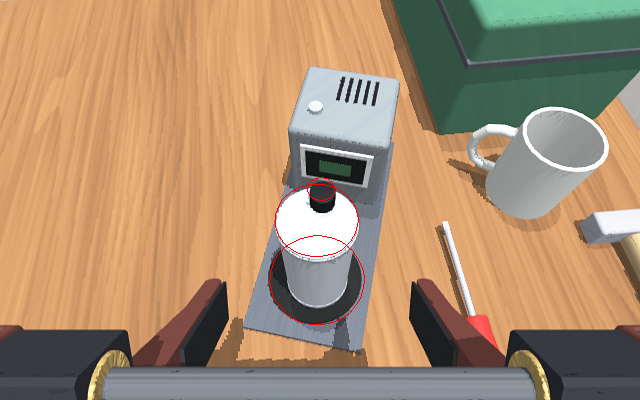

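The final view shows the tin standing centred on the pad (320,275), with its cap (321,192) on the predicted ring towards the window. The gripper is open and clear, so I hand in.

```bash
python3 -c "
from rig import env
print(env.close_job())"
```

```text
the job is handed in; nothing more can be done
None
```

The tin stands upright and released on the reader's pad, its label facing the window to within a few degrees by my measurement; I handed the job in at about 23.5 s (no verdict was returned), but I viewed 12 pictures, over the limit of 10.

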